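# Hang a second slide rack on the drain hook

## Robot

A 6-joint arm with a two-finger parallel gripper is mounted at the origin on the work surface. World frame = base frame: x ahead of the robot, y to its left, z up, the work surface at z = 0. Lengths are in m, angles in rad, forces in N, time in s.
With the tool pointing down it reaches from about 0.35 to 0.975 m from the base axis. Payload 4.9 kg.
Tool frame: the origin (TCP) lies midway between the tips of the shut fingers; the grasp point (between the pads) lies ctrl.grip_depth behind it (ctrl.grip_depth is the distance from the TCP to the grasp point, in m); y points along the fingers, z is the direction in which the jaws open and shut, and the axes are right-handed (so a half turn about y gives the same grasp; the last joint's range is limited). The gripper opens to 85 mm and grips with 20 to 120 N. Pads are 22 mm wide; open, the fingers measure 114 mm over their backs; the gripper's body (76 mm by 85 mm) begins 54 mm behind the grasp point. The pads swing forward as they close: fully open they stand 13 mm farther back than shut.
Start: joints at [-1.429, 0.053, 1.613, -0, 1.476, -0.119], TCP at [0.161, -0.604, 0.231] pointing down, gripper open.
Joint ranges: [-3.01, 3.01], [-1.01, 2.22], [0.06, 2.58], [-1.02, 4.17], [0.09, 2.62], [-3.14, 3.14]. Speed limits (rad/s): [2.57, 2.57, 3.14, 3.14, 3.14, 3.14].

## Interface

Orientations are given as a rotation vector (axis times angle).
In Python, from station import ctrl gives the robot as it stands.
- The arm moves only by the tool jog_arm, never from a script. Its argument "moves" is a list of rows, each a list of 6 numbers: the shift along the tool's x, y, z in mm, then the turn, a rotation vector about the tool's x, y, z in rad. In form: [[x, y, z, wx, wy, wz], ...]. A call has 1 to 12 rows; each row shifts and turns the commanded pose from where the row before left it, along the tool's axes as they then stand; what a row does not reach is not made up. A row lasts 1/10 s, in which the tool goes at most 50 mm and 8.59 degrees, less where a joint would pass 70% of its speed; a pose out of reach is approached as far as the arm can. A call is refused whole if a number of a shift passes 50 or a number of a turn 0.15, either way. A call with a gripper value outside its range is refused whole. "grip" is the finger opening in mm, from 0 to 85.4, set as the call begins (left out, the last holds). The fingers move at their own pace and stop on an object; "grip_force" is the grip in N (left out, the last holds). Time passes only in rows, so rows that do not move let the fingers close. It gives the time, the measured TCP pose, the force and the opening at its end, in the units of the state.
- ctrl.get_obs(): the state, without advancing time (a new reading comes with each control period).
- ctrl.get_image(name): name is "scene" or "top" or "wrist"; returns the picture (384x512x3 uint8, red, green, blue); there is no depth.
- ctrl.camera_params(name): a dict with "fx", "fy", "cx", "cy" (pixels), "pose" (4x4, takes a point from camera to world coordinates); the wrist camera has in their place "T_tool_cam" (4x4, takes a point from camera to tool coordinates, whose origin is the TCP and whose axes are the tool frame's). Camera axes: x right, y up, looking along -z (the intrinsics and any distortion apply to the point x, -y, -z); pixel columns grow to the right and rows downward; lengths in m; the calibration is good to about 2 mm. The wrist camera is an equidistant fisheye: a pixel r from the principal point sees the ray r / f radians off the axis. A picture is of the moment at which its call begins: read the wrist's pose just before it. camera_params takes no time and is no camera call.
- ctrl.finish_job(): hands the job in, once; it reports no verdict.
The state is a dict: "t": time; "q": joint angles; "dq": joint speeds; "effort": joint torques, N m; "tool_pos": TCP position; "tool_rot": TCP orientation; "contact_force": force on the tool from outside, world axes, zero at the start; "wrist_torque": the same for the moment, N m; "opening": finger opening in m.
Only numpy, scipy, OpenCV 4.12 (cv2) and the standard library are available. Lean on these libraries where they do the work, as an engineer would, in place of code of your own. Each camera call takes 0.05 s, during which the arm holds its last target. There are 200 camera calls.

## Task

Hang the slide rack that stands on the bench on the drain hook too, in front of the rack already hanging there: use it to push that one back along the prongs to make room, then settle its bar on both prongs behind the upturned tips. Press the pair back gently until you feel the hidden sprung stop firmly take the push, then let go, leaving both racks hanging close together; do not force them, unhook the first rack or disturb the other things.

Things in the scene. Friction and masses are not known exactly. Their poses are not given: they have to be found in the camera images.
- new_rack: The rack to hang, standing on the bench: steel slide rack with glass slides, about 0.28 kg (0.2 to 0.4). Open basket 40 (x) x 90 (y) x 45 mm high; two uprights at its ends carry a round bar along y; a grey grip block stands on the bar's middle. The same turned half round. Origin: centre of the underside, z up.
- new_rack_bar (a point): Middle of the axis of its bar, 95 mm above its underside. The bar is 8 mm thick, 80 mm long between the uprights; the open window under it is 45 mm high.
- new_rack_grip (a point): Centre of its grip block, 120 mm above its underside. The block is 46 mm (x) x 14 mm (y) x 42 mm high (99 to 141 mm above the underside): pinch it from above across the 14 mm, in its upper half, so that the fingertips stay over the hook's tips.
- hung_rack: Rack of the same make, already hanging with its bar across both prongs; it slides along them with about 1 N of friction and can swing. Two hanging racks touch grip to grip (the deepest part), their bars 46 mm apart. Origin: centre of its underside, z up; y along its bar.
- hung_rack_bar (a point): Middle of the axis of the hanging rack's bar, 95 mm above its underside.
- hook: Fixed steel drain hook. Origin on the bench under the front face of its upright cross plate; x points away from the prongs, z up. Two level round prongs, 8 mm thick, axes 185 mm above the bench at y = -24 and +24 mm, run from the plate (x = 0) to x = -150 mm, where their tips turn up. A bar resting on them has its axis 193 mm above the bench.
- hook_mouth (a point): Midpoint between the prongs where they turn up into the tips (x = -150 mm, on the prong axes). The tips lean out to x = -156 mm and their tops are 203 mm above the bench: a bar's axis must pass them above 207 mm, and hangs behind them at x above -145 mm.
- stop: Stop behind the hanging rack. Origin at mid plate, 222 mm up, not at the pad. The rubber pad, 30 x 34 mm, meets the hanging rack's grip. Its face stands 25 to 63 mm before the plate, not measured, set anew each time. It is sprung, 4 N per mm, 8 mm travel: push the new rack with 8 to 12 N (friction of both racks takes 1 to 4 N of it); over 15 N on the pad is too hard.
- stop_mount (a point): Centre of the plate's front face at the stop's height (same point as the stop's origin). Pair home against the pad: the hanging rack's bar is 48 to 86 mm and the new rack's 94 to 132 mm in front of it, by where the pad is set. On release the pad may push the pair forward some 3 mm.
- tube_rack: Bystander: white block 75 x 115 mm with red-capped tubes, 100 mm high. Origin: centre of underside.
- bottle: Bystander: amber bottle, 64 mm across, 130 mm high. Origin: centre of underside.
- carton: Bystander: white carton 100 x 150 x 50 mm. Origin: centre of underside.

How it is judged:
By the outcome, as a careful person would: the job done as asked, in the order asked, and still so for the second after the job is handed in, with the robot touching nothing.
It also fails if it takes over 58 s, if anything falls off the work surface, if the arm or the gripper's body presses on something with over 40 N, if the wrist force passes 120 N, or if a joint passes its speed limit or range.

## Working session

There is one attempt and no reset: what is moved stays moved. The work goes in short steps, Python scripts to look and compute and a tool call to move; the robot and the scene stay as the last step left them, time stands still between calls to the robot, and variables do not carry over. Pictures are saved under pics/ and viewed, about 8 in all and at most 12, crops included, and the job is handed in when it is done.

Besides the shell and the picture viewer there is one more tool, called as name(argument=value, ...) on one line, values as JSON. jog_arm: Moves the arm, as the interface text tells. Its arguments: {"type":"object","properties":{"moves":{"type":"array","items":{"type":"array","items":{"type":"number"}}},"grip":{"type":"number"},"grip_force":{"type":"number"}},"required":["moves"]}

```bash
ls; mkdir -p pics; python3 - <<'E'
from station import ctrl
import cv2, numpy as np
o=ctrl.get_obs(); print({k:np.round(v,4) for k,v in o.items()}, ctrl.grip_depth)
for n in("scene","top"):
    cv2.imwrite(f"pics/{n}0.png",cv2.resize(ctrl.get_image(n)[:,:,::-1],None,fx=1.5,fy=1.5,interpolation=2))
    p=ctrl.camera_params(n);print(n,{k:np.round(v,4).tolist() for k,v in p.items()})
print(ctrl.camera_params("wrist"))
E
```

```text
pics
{'t': np.float64(0.0), 'q': array([-1.429 ,  0.0534,  1.6143,  0.    ,  1.476 , -0.119 ]), 'dq': array([-0.0008,  0.0014, -0.0002,  0.0001, -0.0007, -0.0008]), 'effort': array([-1.60000e-03, -3.93687e+01, -3.70175e+01, -2.00000e-04,
        7.00000e-03,  0.00000e+00]), 'tool_pos': array([ 0.1611, -0.6032,  0.2301]), 'tool_rot': array([-0.273 ,  2.0845, -2.0801]), 'contact_force': array([-0.0093, -0.1491, -0.2877]), 'wrist_torque': array([-0.0153, -0.0081,  0.0498]), 'opening': np.float64(0.0855)} 0.0187
scene {'fx': 413.7343, 'fy': 413.7343, 'cx': 254.7618, 'cy': 196.0863, 'pose': [[-0.0199, -0.7183, 0.6954, 1.3316], [0.9997, -0.004, 0.0244, -0.0042], [-0.0148, 0.6957, 0.7182, 0.9797], [0.0, 0.0, 0.0, 1.0]]}
top {'fx': 416.0932, 'fy': 416.0932, 'cx': 255.7819, 'cy': 196.6658, 'pose': [[-0.025, 0.9893, -0.1438, 0.3902], [-0.9997, -0.0236, 0.0118, -0.0157], [0.0083, 0.144, 0.9895, 1.353], [0.0, 0.0, 0.0, 1.0]]}
{'fx': 297.3186396354542, 'fy': 297.3186396354542, 'cx': 255.98760579786293, 'cy': 187.9951958450773, 'T_tool_cam': array([[ 8.25154105e-04, -9.44725923e-01, -3.27860107e-01,
        -8.33873585e-02],
       [-1.33117856e-03,  3.27858891e-01, -9.44725768e-01,
        -1.42651546e-01],
       [ 9.99998774e-01,  1.21598469e-03, -9.87064784e-04,
        -7.88877668e-04],
       [ 0.00000000e+00,  0.00000000e+00,  0.00000000e+00,
         1.00000000e+00]])}
```

View pics/scene0.png

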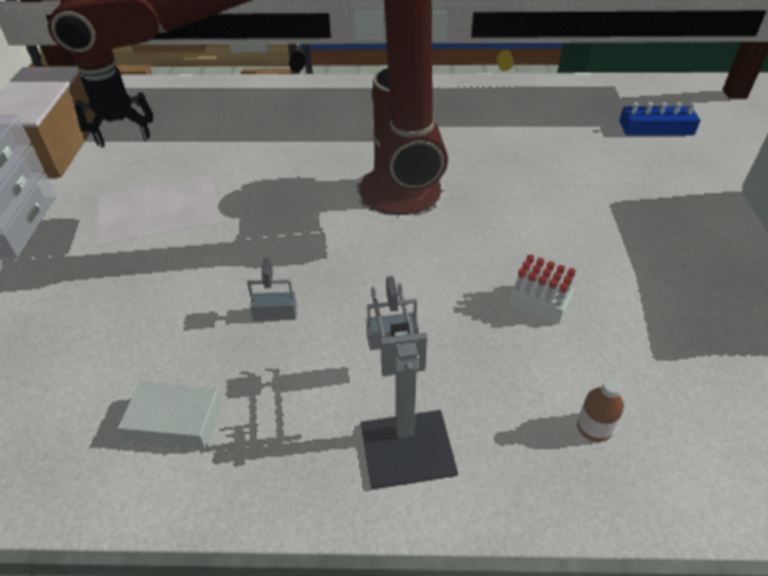

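View pics/top0.png

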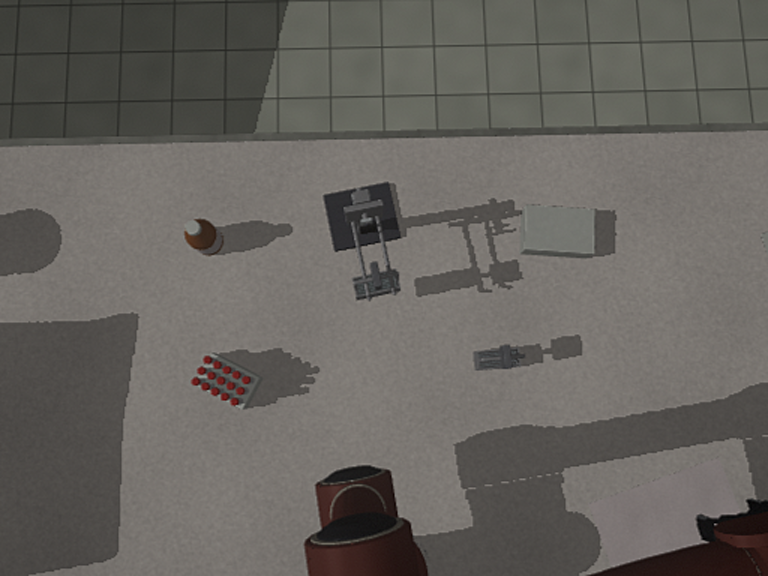

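The scene view shows the new rack at about (272,295), and the hook with the hung rack at about (400,310). In the top view the new rack is at about (497,357), the hung rack at (376,283) and the plate at (363,210). I'll enlarge both areas.

```bash
python3 - <<'E'
from station import ctrl
import cv2, numpy as np
im=ctrl.get_image("top")[:,:,::-1]; s=ctrl.get_image("scene")[:,:,::-1]
r=lambda a,f:cv2.resize(a,None,fx=f,fy=f,interpolation=cv2.INTER_CUBIC)
A=r(im[115:205,205:285],5) # 400x450
B=r(im[220:255,305:365],6) #360x210
C=r(s[165:220,155:215],6) # 360x330
c=np.zeros((560,800,3),np.uint8);c[:450,:400]=A;c[:210,420:780]=B;c[220:550,420:780]=C
cv2.imwrite("pics/crop1.png",c)
E
```

```text
(no output)
```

View pics/crop1.png

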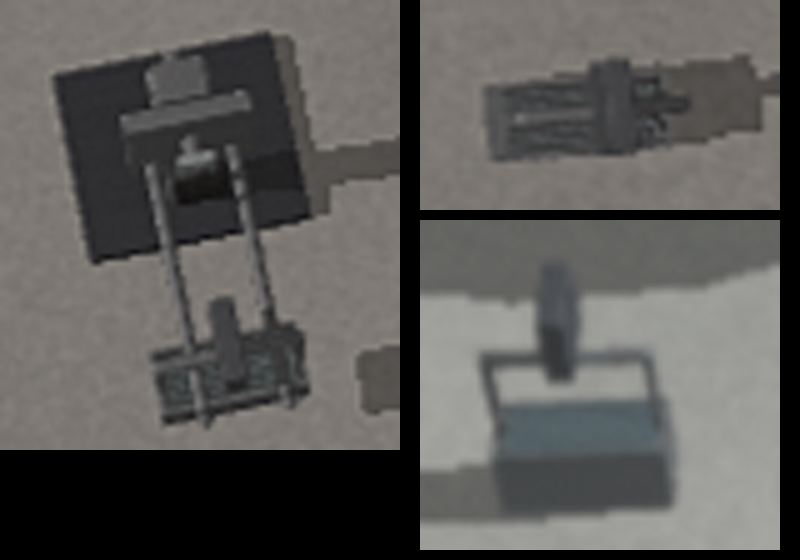

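```bash
cat > h.py <<'E'
from station import ctrl
import numpy as np, cv2
from scipy.spatial.transform import Rotation as R
def at(n,u,v,z):
    p=ctrl.camera_params(n);T=p["pose"]
    d=T[:3,:3]@np.array([(u-p["cx"])/p["fx"],-(v-p["cy"])/p["fy"],-1]);o=T[:3,3]
    return o+d*(z-o[2])/d[2]
def wr(u,v,z):  # wrist fisheye ray to height z
    p=ctrl.camera_params("wrist");o=ctrl.get_obs();Rt=R.from_rotvec(o["tool_rot"]).as_matrix()
    x,y=(u-p["cx"])/p["fx"],(v-p["cy"])/p["fy"];r=np.hypot(x,y)
    d=np.array([np.sin(r)*x/r,-np.sin(r)*y/r,-np.cos(r)]);T=p["T_tool_cam"]
    d=Rt@T[:3,:3]@d;c=o["tool_pos"]+Rt@T[:3,3]
    return c+d*(z-c[2])/d[2]
E
python3 - <<'E'
from h import *
A=lambda x,y,z:at("top",x/5+205-.4,y/5+115-.4,z).round(4)
B=lambda x,y,z:at("top",(x-420)/6+305-.4,y/6+220-.4,z).round(4)
C=lambda x,y,z:at("scene",(x-420)/6+155-.4,(y-220)/6+165-.4,z).round(4)
print("prongs",A(152,165,.185),A(190,350,.185),A(232,148,.185),A(266,315,.185))
print("tips",A(207,424,.203),A(292,404,.203))
print("hung grip",A(222,300,.239),A(235,385,.239),"front",A(222,300,.239))
print("new grip top",B(611,62,.141),B(611,150,.141),"basket L corners",B(486,88,.045),B(492,160,0.0))
print("scene grip top",C(556,265,.141),C(556,320,.141),"bar ends",C(483,358,.095),C(650,356,.095))
o=ctrl.get_obs();print(R.from_rotvec(o["tool_rot"]).as_matrix().round(3))
E
```

```text
prongs [0.7044 0.0267 0.185 ] [0.5955 0.007  0.185 ] [ 0.7134 -0.0196  0.185 ] [ 0.6148 -0.0368  0.185 ]
tips [ 0.5503 -0.0019  0.203 ] [ 0.5604 -0.0497  0.203 ]
hung grip [ 0.6133 -0.012   0.239 ] [ 0.5662 -0.018   0.239 ] front [ 0.6133 -0.012   0.239 ]
new grip top [ 0.4628 -0.2627  0.141 ] [ 0.4203 -0.2604  0.141 ] basket L corners [ 0.4566 -0.216   0.045 ] [ 0.4201 -0.2244  0.    ]
scene grip top [ 0.4204 -0.2675  0.141 ] [ 0.4601 -0.2615  0.141 ] bar ends [ 0.4403 -0.3087  0.095 ] [ 0.4385 -0.2237  0.095 ]
[[-0.966 -0.     0.258]
 [-0.258  0.001 -0.966]
 [-0.    -1.    -0.001]]
```

jog_arm(moves=[[-36,0,-26,0,0,0],[-36,0,-26,0,0,0],[-36,0,-26,0,0,0],[-36,0,-26,0,0,0],[-36,0,-26,0,0,0],[-36,0,-26,0,0,0],[-36,0,-26,0,0,0],[-36,0,-26,0,0,0],[-36,0,-25,0,0,0],[-34,0,-25,0,0,0],[0,0,0,0,0.12,0],[0,0,0,0,0.12,0]], grip=50)

```text
t: 1.4
tool_pos: [0.4412, -0.2608, 0.2311]
tool_rot: [-0.021, 2.212, -2.212]
contact_force: [0.2, -0.2, 0.2]
opening: 0.05
```

jog_arm(moves=[[0,0,0,0,0,0],[0,0,0,0,0,0]])

```text
t: 1.6
tool_pos: [0.4404, -0.2623, 0.2312]
tool_rot: [-0.026, 2.21, -2.21]
contact_force: [0.0, 0.2, 0.6]
opening: 0.0504
```

```bash
python3 - <<'E'
from h import *
o=ctrl.get_obs();print(o["tool_pos"].round(4),R.from_rotvec(o["tool_rot"]).as_matrix().round(3).tolist(),o["contact_force"].round(2))
im=ctrl.get_image("wrist")[:,:,::-1]
cv2.imwrite("pics/w1.png",cv2.resize(im,None,fx=1.5,fy=1.5,interpolation=2))
for z in(.22,.25,.28,.31):print(z,at("top",185/5+204.6,105/5+114.6,z).round(4))
E
```

```text
[ 0.4404 -0.2623  0.2312] [[-1.0, -0.0, 0.023], [-0.023, 0.0, -1.0], [0.0, -1.0, -0.0]] [0.04 0.17 0.57]
0.22 [0.7292 0.0063 0.22  ]
0.25 [0.7202 0.0057 0.25  ]
0.28 [0.7112 0.0052 0.28  ]
0.31 [0.7023 0.0046 0.31  ]
```

View pics/w1.png

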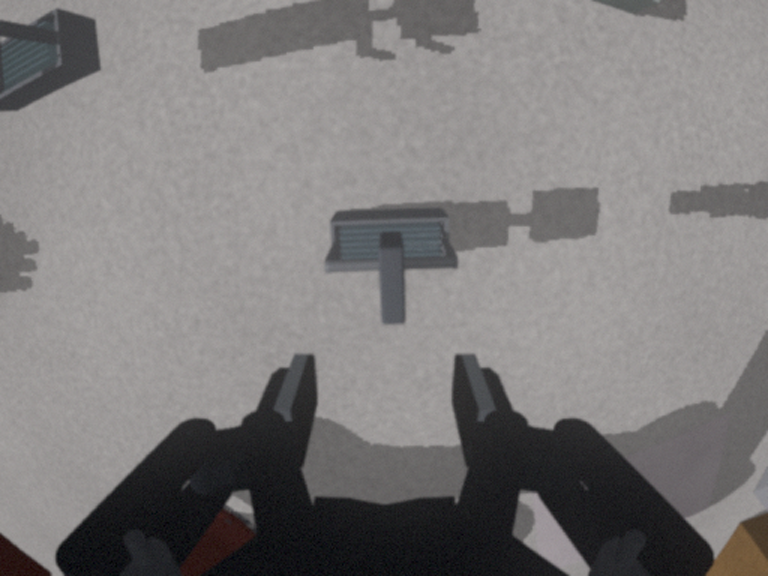

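The wrist view shows the rack nearly square to the tool. Its grip top runs from (391,248) to (394,322), and the bar from (328,268) to (457,265).

```bash
python3 - <<'E'
from h import *
W=lambda u,v,z:wr(u/1.5-.17,v/1.5-.17,z).round(4)
print("grip top",W(391.5,248,.141),W(393.5,323,.141),"sides",W(381,285,.141),W(404,285,.141))
print("bar",W(327,267,.095),W(457,265,.095))
print("basket",W(335,213,.0),W(446,210,.0))
E
```

```text
grip top [ 0.4625 -0.2656  0.141 ] [ 0.4183 -0.2679  0.141 ] sides [ 0.4412 -0.2603  0.141 ] [ 0.4415 -0.2731  0.141 ]
bar [ 0.4367 -0.2246  0.095 ] [ 0.4399 -0.3102  0.095 ]
basket [ 0.4555 -0.2201  0.    ] [ 0.4602 -0.3146  0.    ]
```

jog_arm(moves=[[0,20,4.4,0,-0.02,0],[0,30,0,0,0,0],[0,30,0,0,0,0],[0,20,0,0,0,0],[0,11,0,0,0,0],[0,0,0,0,0,0]])

```text
t: 2.25
tool_pos: [0.4395, -0.2662, 0.1186]
tool_rot: [-0.048, 2.204, -2.199]
contact_force: [-0.3, -0.6, 1.0]
opening: 0.05
```

jog_arm(moves=[[0,0,0,0,0,0],[0,0,0,0,0,0],[0,0,0,0,0,0],[0,0,0,0,0,0],[0,0,0,0,0,0],[0,0,0,0,0,0]], grip=8, grip_force=60)

```text
t: 2.85
tool_pos: [0.4415, -0.2671, 0.1221]
tool_rot: [-0.043, 2.198, -2.201]
contact_force: [-0.3, 2.6, 6.2]
opening: 0.0126
```

jog_arm(moves=[[0,-6,0,0,0,0],[0,-18,0,0,0,0],[0,-30,0,0,0,0],[0,-30,0,0,0,0],[0,-22,0,0,0,0],[0,-14,0,0,0,0],[0,0,0,0,0,0],[0,0,0,0,0,0]])

```text
t: 3.65
tool_pos: [0.4401, -0.2663, 0.2391]
tool_rot: [-0.046, 2.203, -2.2]
contact_force: [-0.4, -0.5, -4.5]
opening: 0.0126
```

```bash
python3 - <<'E'
from h import *
o=ctrl.get_obs();M=R.from_rotvec(o["tool_rot"]).as_matrix();print(o["tool_pos"].round(4),M.round(3).tolist(),o["contact_force"].round(2),o["opening"])
print(np.degrees(np.arctan2(-M[1,0],-M[0,0])), M.T@(np.array([.483,-.040,.239])-o["tool_pos"])*1000)
im=ctrl.get_image("wrist")[:,:,::-1]
cv2.imwrite("pics/w2.png",cv2.resize(im,None,fx=1.5,fy=1.5,interpolation=2))
E
```

```text
[ 0.4401 -0.2663  0.2391] [[-0.999, -0.001, 0.041], [-0.041, 0.001, -0.999], [0.001, -1.0, -0.001]] [-0.4  -0.53 -4.5 ] 0.012642421128399266
2.3341784900826754 [ -52.04576582    0.23720315 -224.41213118]
```

View pics/w2.png

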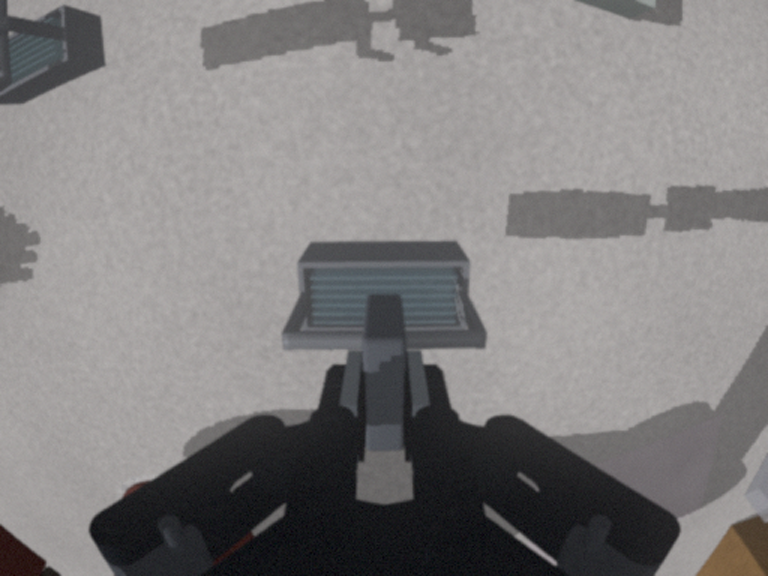

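jog_arm(moves=[[-4,-2,-12,0,0,0],[-6,-2,-28,0,0,0],[-7,-2,-32,0,0,0],[-7,0,-32,0,0,0],[-7,0,-32,0,0,0],[-7,0,-32,0,0,0],[-7,0,-30,0,0,0],[-4,0,-16,0,-0.03,0],[-3,0,-10,0,-0.06,0],[0,0,0,0,-0.053,0],[0,0,0,0,0,0],[0,0,0,0,0,0]])

```text
t: 4.9
tool_pos: [0.4827, -0.0401, 0.2454]
tool_rot: [-0.197, 2.127, -2.125]
contact_force: [1.0, -0.5, -2.4]
opening: 0.0129
```

```bash
python3 - <<'E'
from h import *
o=ctrl.get_obs();M=R.from_rotvec(o["tool_rot"]).as_matrix();print(o["tool_pos"].round(4),o["contact_force"].round(2))
print(np.degrees(np.arctan2(-M[1,0],-M[0,0])))
r=lambda a,f:cv2.resize(a,None,fx=f,fy=f,interpolation=cv2.INTER_CUBIC)
im=ctrl.get_image("wrist")[:,:,::-1];t=ctrl.get_image("top")[:,:,::-1];s=ctrl.get_image("scene")[:,:,::-1]
c=np.zeros((600,800,3),np.uint8)
c[:300,:400]=r(im,1)[:300,56:456]
c[:300,400:]=r(t[135:210,205:305],4)
c[300:600,:400]=r(s[160:260,220:320],3)[:300,:300].repeat(1,1) if 0 else cv2.copyMakeBorder(r(s[165:240,220:320],4),0,0,0,0,0)
cv2.imwrite("pics/m1.png",c)
E
```

```text
[ 0.4827 -0.0401  0.2454] [ 1.01 -0.52 -2.45]
10.491029873454167
```

View pics/m1.png

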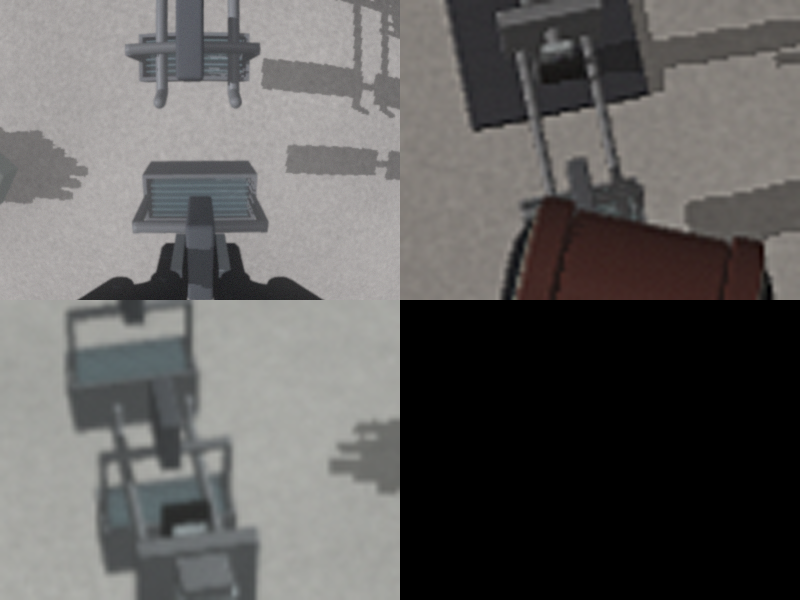

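Wrist view (crop offset +56): the hook tips are at about (160,100) and (236,100), the hung grip's near edge is at (177–202,80), and its bar is at y≈48 from 127 to 260. The prongs look parallel to the tool axis.

```bash
python3 - <<'E'
from h import *
o=ctrl.get_obs();M=R.from_rotvec(o["tool_rot"]).as_matrix()
def W(n,u,v,z):
    p=wr(u+56,v,z);q=(p-o["tool_pos"])@M*1000
    print(n,p.round(4),"ahead %.1f left %.1f up %.1f"%(-q[0],-q[2],-q[1]))
W("tipL",160,97,.203);W("tipR",236,97,.203)
W("prL",163,5,.185);W("prR",233,5,.185);W("prL2",161,88,.185);W("prR2",236,88,.185)
W("hgrip",177,80,.239);W("hgrip",202,80,.239);W("hgripfar",177,3,.239);W("hgripfar",202,3,.239)
W("hbar",127,50,.193);W("hbar",260,48,.193)
for z in (.21,.2184,.225):W("ownbar",133,226,z);W("ownbar",267,226,z)
W("owngrip",188,220,.25);W("owngrip",212,220,.25)
E
```

```text
tipL [ 0.5556 -0.0016  0.203 ] ahead 78.5 left 25.2 up -43.0
tipR [ 0.564  -0.0478  0.203 ] ahead 78.4 left -21.8 up -43.0
prL [0.6188 0.0101 0.185 ] ahead 142.9 left 25.2 up -61.0
prR [ 0.6272 -0.0361  0.185 ] ahead 142.7 left -21.8 up -60.9
prL2 [0.5609 0.001  0.185 ] ahead 84.2 left 26.8 up -61.0
prR2 [ 0.57   -0.0489  0.185 ] ahead 84.1 left -23.9 up -61.0
hgrip [ 0.5672 -0.0131  0.239 ] ahead 87.8 left 11.8 up -7.0
hgrip [ 0.5693 -0.0252  0.239 ] ahead 87.7 left -0.5 up -7.0
hgripfar [ 0.6066 -0.0058  0.239 ] ahead 127.9 left 11.8 up -7.0
hgripfar [ 0.6086 -0.018   0.239 ] ahead 127.7 left -0.5 up -6.9
hbar [0.5831 0.0267 0.193 ] ahead 110.8 left 48.0 up -53.0
hbar [ 0.5996 -0.0582  0.193 ] ahead 111.5 left -38.5 up -52.9
ownbar [0.4686 0.0037 0.21  ] ahead -6.0 left 46.2 up -36.0
ownbar [ 0.4851 -0.0862  0.21  ] ahead -6.1 left -45.2 up -36.0
ownbar [0.4731 0.0023 0.2184] ahead -1.8 left 44.0 up -27.6
ownbar [ 0.4889 -0.0833  0.2184] ahead -1.9 left -43.0 up -27.6
ownbar [0.4767 0.0013 0.225 ] ahead 1.5 left 42.4 up -21.0
ownbar [ 0.4918 -0.081   0.225 ] ahead 1.4 left -41.3 up -21.0
owngrip [ 0.4992 -0.0308  0.25  ] ahead 17.8 left 6.7 up 4.0
owngrip [ 0.5014 -0.043   0.25  ] ahead 17.8 left -5.6 up 4.0
```

jog_arm(moves=[[-10,2,-1,0,0,0],[-20,3,0,0,0,0],[-16,0,0,0,0,0],[-8,0,0,0,0,0],[-4,0,0,0,0,0],[-3,0,0,0,0,0],[-3,0,0,0,0,0],[-3,0,0,0,0,0],[-3,0,0,0,0,0],[-3,0,0,0,0,0],[-3,0,0,0,0,0]])

```text
t: 6.15
tool_pos: [0.5577, -0.0258, 0.2414]
tool_rot: [-0.196, 2.125, -2.125]
contact_force: [-0.9, -0.1, -1.5]
opening: 0.0124
```

jog_arm(moves=[[-2,0,0,0,0,0],[-2,0,0,0,0,0],[-2,0,0,0,0,0],[-2,0,0,0,0,0],[-2,0,0,0,0,0],[-2,0,0,0,0,0],[-2,0,0,0,0,0],[-2,0,0,0,0,0],[-2,0,0,0,0,0],[-2,0,0,0,0,0],[0,0,0,0,0,0],[0,0,0,0,0,0]])

```text
t: 7.35
tool_pos: [0.5774, -0.0221, 0.2411]
tool_rot: [-0.196, 2.125, -2.125]
contact_force: [-0.6, -0.6, -2.8]
opening: 0.0126
```

```bash
python3 - <<'E'
from h import *
o=ctrl.get_obs();M=R.from_rotvec(o["tool_rot"]).as_matrix();print(o["tool_pos"].round(4),o["contact_force"].round(2))
q=(np.array([.5598,-.0247,.203])-o["tool_pos"])@M*1000;print("tips ahead",-q[0],"left",-q[2])
r=lambda a,f:cv2.resize(a,None,fx=f,fy=f,interpolation=cv2.INTER_CUBIC)
im=ctrl.get_image("wrist")[:,:,::-1];s=ctrl.get_image("scene")[:,:,::-1]
c=np.zeros((600,800,3),np.uint8)
c[:600,:450]=r(im[:300,136:361],2)
c[:350,450:]=r(s[175:245,230:300],5)
cv2.imwrite("pics/m2.png",c)
E
```

```text
[ 0.5774 -0.0221  0.2411] [-0.56 -0.62 -2.75]
tips ahead -17.7781393186145 left 0.6229726155742756
```

View pics/m2.png

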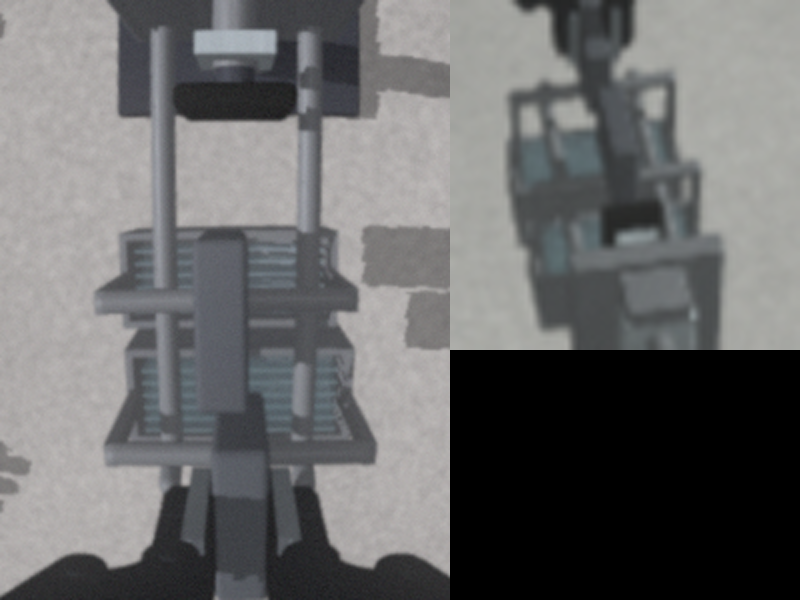

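jog_arm(moves=[[0,3,-0.6,0,0,0],[0,3,0,0,0,0],[0,3,0,0,0,0],[0,3,0,0,0,0],[0,3,0,0,0,0],[0,2,0,0,0,0],[0,1,0,0,0,0],[0,0,0,0,0,0],[0,0,0,0,0,0]])

```text
t: 8.35
tool_pos: [0.5773, -0.0215, 0.2233]
tool_rot: [-0.196, 2.125, -2.125]
contact_force: [-0.7, 0.2, -2.2]
opening: 0.0126
```

jog_arm(moves=[[0,1,0,0,0,0],[0,1,0,0,0,0],[0,0,0,0,0,0],[0,0,0,0,0,0]])

```text
t: 8.75
tool_pos: [0.5773, -0.0215, 0.2213]
tool_rot: [-0.196, 2.125, -2.125]
contact_force: [-0.9, -0.3, -2.6]
opening: 0.0126
```

jog_arm(moves=[[0,0.5,0,0,0,0],[0,0.5,0,0,0,0],[0,0,0,0,0,0],[0,0,0,0,0,0]])

```text
t: 9.15
tool_pos: [0.5772, -0.0215, 0.2203]
tool_rot: [-0.196, 2.125, -2.125]
contact_force: [0.2, 0.3, -1.5]
opening: 0.0128
```

jog_arm(moves=[[0,0.5,0,0,0,0],[0,0.5,0,0,0,0],[0,0,0,0,0,0],[0,0,0,0,0,0]])

```text
t: 9.55
tool_pos: [0.5774, -0.0216, 0.2198]
tool_rot: [-0.195, 2.125, -2.125]
contact_force: [-1.3, 0.6, 0.6]
opening: 0.0127
```

jog_arm(moves=[[0,0.5,0,0,0,0],[0,0.5,0,0,0,0],[0,0,0,0,0,0],[0,0,0,0,0,0]])

```text
t: 9.95
tool_pos: [0.5776, -0.0216, 0.2196]
tool_rot: [-0.195, 2.124, -2.125]
contact_force: [-2.5, 0.2, 4.8]
opening: 0.0127
```

```bash
python3 - <<'E'
from h import *
o=ctrl.get_obs();M=R.from_rotvec(o["tool_rot"]).as_matrix();p0=np.array([.5774,-.0221,.2411])
sh=p0-o["tool_pos"]
def W(n,u,v,z):
    p=wr(u/2+136-.25,v/2-.25,z-sh[2])+sh;q=(p-p0)@M*1000
    print(n,z,"ahead %.1f left %.1f"%(-q[0],-q[2]))
W("hgrip far",220,240,.239);W("hgrip far",220,230,.197);W("hgrip near",220,410,.239);W("hbar",220,300,.193);W("hbarend",100,300,.193)
for z in(.237,.239,.222):W("pad bottom",235,117,z);W("pad top",235,84,z)
W("padL",175,100,.237);W("padR",297,100,.237)
W("plate root L",160,30,.185);W("own bar",240,455,.2141)
E
```

```text
hgrip far 0.239 ahead 68.2 left 5.5
hgrip far 0.197 ahead 66.9 left 6.9
hgrip near 0.239 ahead 23.8 left 5.9
hbar 0.193 ahead 43.6 left 7.2
hbarend 0.193 ahead 44.1 left 47.2
pad bottom 0.237 ahead 98.4 left 1.8
pad top 0.237 ahead 106.7 left 1.8
pad bottom 0.239 ahead 98.2 left 1.8
pad top 0.239 ahead 106.4 left 1.8
pad bottom 0.222 ahead 100.0 left 1.9
pad top 0.222 ahead 109.1 left 1.9
padL 0.237 ahead 103.0 left 16.3
padR 0.237 ahead 102.9 left -13.1
plate root L 0.185 ahead 134.6 left 26.8
own bar 0.2141 ahead -2.0 left 0.7
```

jog_arm(moves=[[0,-0.7,0,0,0,0],[-2,0,0,0,0,0],[-2,0,0,0,0,0],[-2,0,0,0,0,0],[-2,0,0,0,0,0],[-2,0,0,0,0,0],[-2,0,0,0,0,0],[-2,0,0,0,0,0],[-2,0,0,0,0,0],[-2,0,0,0,0,0],[-2,0,0,0,0,0],[0,0,0,0,0,0]])

```text
t: 11.15
tool_pos: [0.5977, -0.018, 0.2196]
tool_rot: [-0.194, 2.124, -2.125]
contact_force: [-0.3, -0.1, 4.2]
opening: 0.0127
```

jog_arm(moves=[[-1,0,0,0,0,0],[-1,0,0,0,0,0],[-1,0,0,0,0,0],[-1,0,0,0,0,0],[0,0,0,0,0,0]])

```text
t: 11.65
tool_pos: [0.6011, -0.0173, 0.2196]
tool_rot: [-0.195, 2.124, -2.125]
contact_force: [-1.4, -0.9, 5.6]
opening: 0.0126
```

jog_arm(moves=[[0,-0.6,0,0,0,0],[-1,0,0,0,0,0],[-1,0,0,0,0,0],[0,0,0,0,0,0],[0,0,0,0,0,0]])

```text
t: 12.15
tool_pos: [0.603, -0.0168, 0.2196]
tool_rot: [-0.195, 2.125, -2.125]
contact_force: [-1.1, -0.9, 3.3]
opening: 0.0126
```

jog_arm(moves=[[-1,0,0,0,0,0],[-0.5,0,0,0,0,0],[0,0,0,0,0,0],[0,0,0,0,0,0]])

```text
t: 12.55
tool_pos: [0.6043, -0.0164, 0.2196]
tool_rot: [-0.196, 2.125, -2.125]
contact_force: [-1.8, -0.7, 4.3]
opening: 0.0126
```

jog_arm(moves=[[-1,-0.5,0,0,0,0],[-0.5,0,0,0,0,0],[0,0,0,0,0,0],[0,0,0,0,0,0]])

```text
t: 12.95
tool_pos: [0.6057, -0.0161, 0.2197]
tool_rot: [-0.196, 2.125, -2.125]
contact_force: [-0.8, -0.2, 2.4]
opening: 0.0127
```

jog_arm(moves=[[-0.5,0,0,0,0,0],[-0.5,0,0,0,0,0],[0,0,0,0,0,0],[0,0,0,0,0,0]])

```text
t: 13.35
tool_pos: [0.6067, -0.016, 0.2198]
tool_rot: [-0.196, 2.125, -2.125]
contact_force: [-0.7, -0.8, 0.9]
opening: 0.0125
```

jog_arm(moves=[[-0.5,0,0,0,0,0],[-0.5,0,0,0,0,0],[-0.5,0,0,0,0,0],[0,0,0,0,0,0],[0,0,0,0,0,0]])

```text
t: 13.85
tool_pos: [0.6082, -0.0157, 0.2198]
tool_rot: [-0.196, 2.125, -2.125]
contact_force: [-0.9, -1.2, -1.1]
opening: 0.0127
```

jog_arm(moves=[[-0.5,0,0,0,0,0],[-0.5,0,0,0,0,0],[0,0,0,0,0,0],[0,0,0,0,0,0]])

```text
t: 14.25
tool_pos: [0.609, -0.0156, 0.2198]
tool_rot: [-0.197, 2.125, -2.125]
contact_force: [-0.9, -0.1, -1.3]
opening: 0.0125
```

jog_arm(moves=[[-0.5,0,0,0,0,0],[-0.5,0,0,0,0,0],[0,0,0,0,0,0],[0,0,0,0,0,0]])

```text
t: 14.65
tool_pos: [0.6098, -0.0154, 0.2198]
tool_rot: [-0.197, 2.126, -2.126]
contact_force: [-3.9, 0.2, -1.0]
opening: 0.0127
```

jog_arm(moves=[[-0.5,0.2,0,0,0,0],[-0.5,0,0,0,0,0],[0,0,0,0,0,0],[0,0,0,0,0,0]])

```text
t: 15.05
tool_pos: [0.6105, -0.0153, 0.2198]
tool_rot: [-0.198, 2.126, -2.126]
contact_force: [-5.5, -1.6, -0.2]
opening: 0.0125
```

jog_arm(moves=[[-0.5,0,0,0,0,0],[-0.5,0,0,0,0,0],[0,0,0,0,0,0],[0,0,0,0,0,0]])

```text
t: 15.45
tool_pos: [0.611, -0.0152, 0.2197]
tool_rot: [-0.2, 2.127, -2.127]
contact_force: [-7.4, -0.6, 0.7]
opening: 0.0128
```

jog_arm(moves=[[0,0,0,0,0,0],[0,0,0,0,0,0]])

```text
t: 15.65
tool_pos: [0.611, -0.0152, 0.2197]
tool_rot: [-0.2, 2.127, -2.127]
contact_force: [-7.9, -1.6, 1.4]
opening: 0.0126
```

jog_arm(moves=[[-0.5,0,0,0,0,0],[-0.4,0,0,0,0,0],[0,0,0,0,0,0],[0,0,0,0,0,0],[0,0,0,0,0,0]])

```text
t: 16.15
tool_pos: [0.6114, -0.0151, 0.2197]
tool_rot: [-0.201, 2.127, -2.127]
contact_force: [-9.5, -1.7, 1.9]
opening: 0.0128
```

jog_arm(moves=[[0,0,0,0,0,0],[0,0,0,0,0,0],[0,0,0,0,0,0]])

```text
t: 16.45
tool_pos: [0.6114, -0.0151, 0.2197]
tool_rot: [-0.201, 2.127, -2.127]
contact_force: [-10.1, -0.7, 1.5]
opening: 0.0124
```

jog_arm(moves=[[0,0,0,0,0,0],[0,0,0,0,0,0],[0,0,0,0,0,0],[0,0,0,0,0,0],[0,0,0,0,0,0],[0,0,0,0,0,0]], grip=42)

```text
t: 17.05
tool_pos: [0.6132, -0.0149, 0.22]
tool_rot: [-0.195, 2.125, -2.125]
contact_force: [-0.2, -0.3, -0.4]
opening: 0.042
```

```bash
python3 - <<'E'
from h import *
o=ctrl.get_obs();print(o["t"],o["tool_pos"].round(4),o["contact_force"].round(2),o["opening"])
r=lambda a,f:cv2.resize(a,None,fx=f,fy=f,interpolation=cv2.INTER_CUBIC)
im=ctrl.get_image("wrist")[:,:,::-1]
cv2.imwrite("pics/m3.png",r(im[:300,126:391],2))
E
```

```text
17.05 [ 0.6132 -0.0149  0.22  ] [-0.15 -0.32 -0.44] 0.04200931826978083
```

View pics/m3.png

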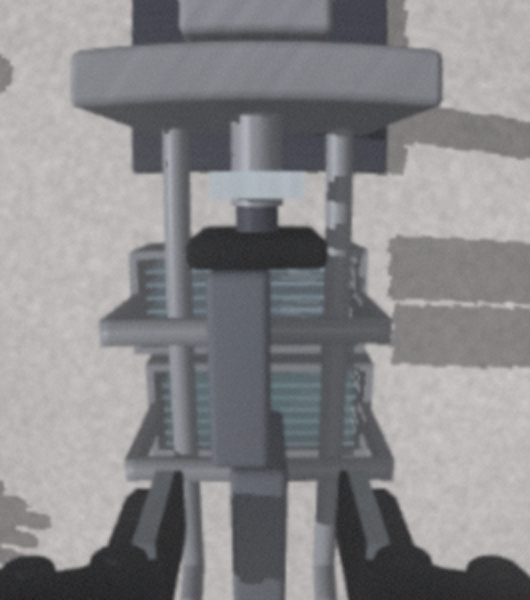

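The wrist view shows the fingers clear of the block, the two grips touching, the hung grip against the black pad at y≈265, and both bars lying across both prongs. I'll rise straight up.

jog_arm(moves=[[0,-5,0,0,0,0],[0,-10,0,0,0,0],[0,-15,0,0,0,0],[0,-20,0,0,0,0],[0,-25,0,0,0,0],[0,-25,0,0,0,0],[10,-15,0,0,0,0],[20,0,0,0,0,0],[20,0,0,0,0,0],[10,0,0,0,0,0],[0,0,0,0,0,0],[0,0,0,0,0,0]])

```text
t: 18.3
tool_pos: [0.5541, -0.0259, 0.3351]
tool_rot: [-0.195, 2.125, -2.125]
contact_force: [-0.2, 0.5, 1.4]
opening: 0.0422
```

```bash
python3 - <<'E'
from h import *
o=ctrl.get_obs();print(o["t"],o["tool_pos"].round(4),o["contact_force"].round(2),o["opening"])
r=lambda a,f:cv2.resize(a,None,fx=f,fy=f,interpolation=cv2.INTER_CUBIC)
im=ctrl.get_image("wrist")[:,:,::-1];s=ctrl.get_image("scene")[:,:,::-1]
c=np.zeros((600,800,3),np.uint8)
c[:600,:450]=r(im[:300,136:361],2);c[:350,450:]=r(s[175:245,230:300],5)
c[360:590,450:757]=r(s,.6)[:230,:307]
cv2.imwrite("pics/m4.png",c)
E
```

```text
18.3 [ 0.5541 -0.0259  0.3351] [-0.23  0.49  1.44] 0.04223967259072109
```

View pics/m4.png

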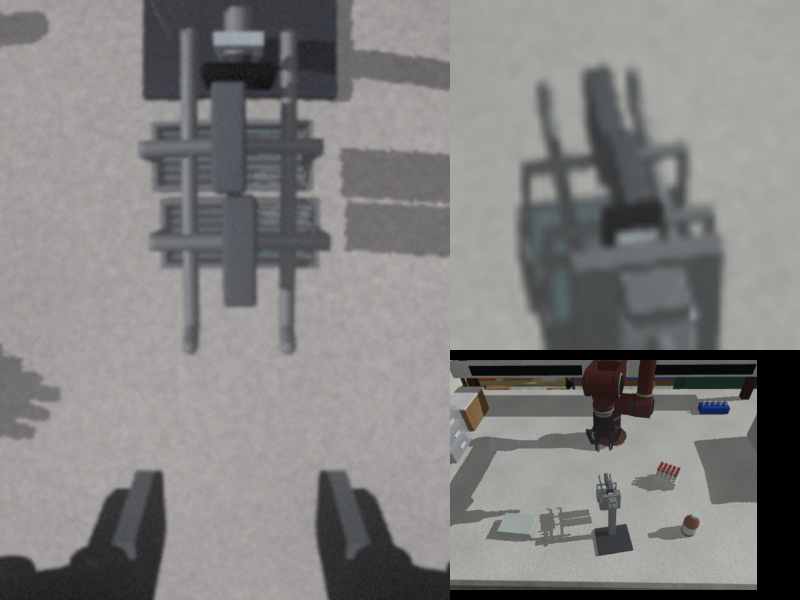

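Both racks hang on both prongs, grip to grip, with the hung one against the pad at (238,82). The bars are at y≈148 and 242, well behind the tips at (190,340) and (288,340). The bystanders look undisturbed, and the robot is clear.

```bash
python3 -c "
from station import ctrl
print(ctrl.finish_job())"
```

```text
the job is handed in; nothing more can be done
None
```

The new rack now hangs on the drain hook in front of the first one. Both bars rest on both prongs, well behind the upturned tips. I used the new rack to push the first one back with its bar raised above the tips. I then lowered it onto the prongs and pressed the pair back gently.

- **Stop contact:** The push force stayed near 1 N until the sprung stop was reached. It then rose to about 10 N and held steady there, inside the 8 to 12 N asked for, and I let go.
- **After release:** The last pictures show the two grips touching, the first rack's grip against the pad and the gripper clear of everything. The tube rack, bottle and carton look undisturbed.
- **Side offset:** The first rack sits about 6 mm to one side of the new one. It was already off-centre on the prongs, and I did not correct it.
- **Time:** The job was handed in at about 18 s of the 58 s allowed. No check failed.

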